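Lay out the gluing station on the leather bench

ROBOT

A 7-joint arm with a two-finger parallel gripper is mounted at the origin on the work surface. World frame = base frame: x ahead of the robot, y to its left, z up, the work surface at z = 0. Lengths are in m, angles in rad, forces in N, time in s.
With the tool pointing down it reaches from about 0.4 to 0.875 m from the base axis. Payload 6.5 kg.
Tool frame: the origin (TCP) lies on the centre line of the jaws, within the pads' length; the fingertips stand 22 mm ahead of it and the grasp point (between the pads) lies 3 mm ahead of it; z points along the fingers, y is the line along which they close (so a half turn about z gives the same grasp; the last joint's range is limited). The gripper opens to 85 mm and grips with 20 to 120 N. Pads are 22 mm wide; open, the fingers measure 114 mm over their backs; the gripper's body (76 mm by 85 mm) begins 54 mm behind the grasp point. The pads swing forward as they close: fully open they stand 13 mm farther back than shut.
Start: joints at [-1.175, 0.536, -0.004, 1.538, 0.003, 1.067, -0.071], TCP at [0.29, 0.582, 0.253] pointing down, gripper open.
Joint ranges: [-2.7, 2.7], [-0.37, 2.16], [-1.27, 1.26], [0.24, 2.4], [-1.31, 4.45], [0.19, 1.91], [-2.76, 2.76]. Speed limits (rad/s): [2.39, 2.39, 3.14, 3.14, 3.14, 3.14, 3.14].

INTERFACE

Orientations are given as a unit quaternion [w, x, y, z].
In Python, from plant import status, viewer, robot gives the robot as it stands.
- The arm moves only by the shell command python3 -m crank 'ROWS' [FORCE]. ROWS is text: rows parted by semicolons, each of 7 numbers parted by spaces: the shift along the tool's x, y, z in m, then the turn, a rotation vector about the tool's x, y, z in degrees, then the finger opening in m, from 0 to 0.0854. In form: dx dy dz ax ay az hand; .... A call has 1 to 8 rows; each row is the pose to reach, as a shift and turn from the pose commanded when the call began, along the tool's axes at that moment; what a row does not reach only later rows make up. A row lasts 1/10 s, in which the tool goes at most 50 mm and 8.59 degrees, less where a joint would pass 70% of its speed; a pose out of reach is approached as far as the arm can. A call with a gripper value outside its range is refused whole. The fingers move at their own pace and stop on an object; FORCE is the grip in N (left out, the last holds). Time passes only in rows, so rows that repeat a pose let the fingers close. It gives the time, the measured TCP pose, the force, the opening and the grip force at its end, in the units of the state.
- status.sense(): the state, without advancing time (a new reading comes with each control period).
- viewer.grab_frame(name): name is "side" or "top" or "wrist"; returns the picture (480x640x3 uint8, red, green, blue); there is no depth.
- viewer.get_calibration(name): a dict with "mtx" (3x3 intrinsics, pixels), "world_to_cam" (4x4, takes a point from world to camera coordinates). Camera axes: x right, y down, z forward; pixel columns grow to the right and rows downward; lengths in m; the calibration is good to about 2 mm. A picture is of the moment at which its call begins: read the wrist's pose just before it. get_calibration takes no time and is no camera call; for the wrist camera it gives the pose at the moment of the call.
- robot.job_done(): hands the job in; it is judged then, once.
The state is a dict: "clock": time; "qpos": joint angles; "qvel": joint speeds; "joint_efforts": joint torques, N m; "tcp_pos": TCP position; "orientation": TCP orientation; "ft_force": force on the tool from outside, world axes, zero at the start; "ft_torque": the same for the moment, N m; "width": opening from 0.0 (shut) to 1.0 (fully open); "grasp_force": force on a finger pad.
Only numpy, scipy, OpenCV 4.12 (cv2) and the standard library are available. Lean on these libraries where they do the work, as an engineer would, in place of code of your own. Each camera call takes 0.05 s, during which the arm holds its last target. There are 200 camera calls.

TASK

Lay out the gluing station on the cork board: stand the white glue tub with the orange band in the middle of the end mark nearest the white marble slab, the blue-capped dye bottle on the mark at the opposite end, and the brown thread spool on the middle mark between them. Stack the green wax tin upright on the lid of the glue tub, centred. Leave the red-capped and black-capped bottles and the black spool standing where they are.

Things in the scene. Friction and masses are not known exactly. Their poses are not given: they have to be found in the camera images.
- board: Flat tan cork board, fixed on the green cutting mat, 300 mm long, 90 mm wide and 4 mm thick, with three round dark-brown marks (62 mm across, flush with its top) in a row along its length. Origin: centre of its underside, on the work surface z = 0. Its y axis runs along its length: the middle mark is centred at y = 0 and the end marks at y = +105 mm and y = -105 mm, all at x = 0; the marks' top is at z = 4 mm.
- slab: White marble slab, 120 x 100 x 20 mm, fixed at one side of the table, left or right, beyond one end of the cork board (a black plastic punching pad of the same size lies on the other side). Origin: centre of its underside. Only for reference: it tells the two ends of the board apart.
- tub_center (a point): Glue tub: white round tub with an orange band and a flat white lid, 56 mm in diameter, 60 mm tall, 0.11 to 0.23 kg, upright and loose on the mat (z = 0). The point is at its centre, half-way up (30 mm above its underside); z axis up along the tub.
- tin_center (a point): Wax tin: low round green tin with a light-green flat lid, 46 mm in diameter, 28 mm tall, about 70 g, upright and loose on the mat. The point is at its centre, 14 mm above its underside; z axis up.
- blue_bottle_center (a point): Dye bottle with a blue cap: white round bottle 40 mm in diameter and 54 mm tall, with a cap 32 mm in diameter and 18 mm tall (72 mm in all), about 90 g, upright and loose on the mat. The point is on its axis, half-way up (36 mm above its underside); z axis up.
- brown_spool_center (a point): Spool of brown thread standing on end, thread-coloured from above with a pale wooden rim: 36 mm in diameter, 44 mm tall, about 50 g, loose on the mat. The point is at its centre, 22 mm above its underside; z axis up.
- red_bottle_center (a point): Bystander: the same bottle with a red cap (40 mm in diameter, 72 mm tall), loose; not to be moved. The point is half-way up its axis.
- black_bottle_center (a point): Bystander: the same bottle with a black cap (40 mm in diameter, 72 mm tall), loose; not to be moved. The point is half-way up its axis.
- black_spool_center (a point): Bystander: the same spool with black thread (36 mm in diameter, 44 mm tall), loose; not to be moved. The point is at its centre.
There are look-alikes about, which are no part of the job. What is shaped like the part that bears blue_bottle_center but purple or turquoise is not meant.

How it is judged:
At the end, for the whole second after the job is handed in: Tub on the end mark nearer the marble slab, blue-capped bottle on the other end mark, brown spool on the middle one, each within 12 mm of the mark's centre along and across the board; tin on the tub's lid within 10 mm of its axis; all upright (0.12 rad), at rest, heights within 5 mm (((y of slab in the frame of board above 0 m and x of tub_center in the frame of board between -0.012 and 0.012 m and y of tub_center in the frame of board between 0.093 and 0.117 m and x of blue_bottle_center in the frame of board between -0.012 and 0.012 m and y of blue_bottle_center in the frame of board between -0.117 and -0.093 m) or (y of slab in the frame of board below 0 m and x of tub_center in the frame of board between -0.012 and 0.012 m and y of tub_center in the frame of board between -0.117 and -0.093 m and x of blue_bottle_center in the frame of board between -0.012 and 0.012 m and y of blue_bottle_center in the frame of board between 0.093 and 0.117 m)) and x of brown_spool_center in the frame of board between -0.012 and 0.012 m and y of brown_spool_center in the frame of board between -0.012 and 0.012 m and horizontal distance between tin_center and tub_center below 0.01 m and height (world z) of tub_center between 0.029 and 0.039 m and angle between each of tub_center, blue_bottle_center, brown_spool_center, tin_center's own z axis and vertical below 0.12 rad and linear speed of each of tub, blue_bottle, brown_spool, tin below 0.02 m/s and angular speed of each of tub, blue_bottle, brown_spool, tin below 0.2 rad/s and height (world z) of blue_bottle_center between 0.035 and 0.045 m and height (world z) of brown_spool_center between 0.021 and 0.031 m and height (world z) of tin_center between 0.073 and 0.083 m); the robot touches nothing.
It fails at once if the red bottle is shifted by more than 20 mm or tipped (distance of red_bottle_center from where it was at the start of the episode above 0.02 m or angle between red_bottle_center's own z axis and vertical above 0.3 rad).
It fails at once if the black bottle is shifted by more than 20 mm or tipped (distance of black_bottle_center from where it was at the start of the episode above 0.02 m or angle between black_bottle_center's own z axis and vertical above 0.3 rad).
It fails at once if the black spool is shifted by more than 20 mm or tipped (distance of black_spool_center from where it was at the start of the episode above 0.02 m or angle between black_spool_center's own z axis and vertical above 0.3 rad).
It also fails if it takes over 102 s, if anything falls off the work surface, if the arm or the gripper's body presses on something with over 40 N, if the wrist force passes 120 N, or if a joint passes its speed limit or range.

## Working session

There is one attempt and no reset: what is moved stays moved. The work goes in short steps, Python scripts to look and compute and a shell command to move; the robot and the scene stay as the last step left them, time stands still between calls to the robot, and variables do not carry over. Pictures are saved under pics/ and viewed, at most 14 in all, crops included, and the job is handed in when it is done.

```bash
mkdir -p pics; ls; python3 - <<'E'
from plant import status, viewer, robot
import cv2,numpy as np
for n in ("top","side"):
    f=viewer.grab_frame(n); cv2.imwrite(f"pics/{n}0.png",f[:,:,::-1])
    c=viewer.get_calibration(n); print(n,np.round(c["mtx"],1).tolist(),np.round(c["world_to_cam"],3).tolist())
s=status.sense(); print({k:np.round(v,3).tolist() for k,v in s.items()})
E
```

```text
pics
top [[543.9, 0.0, 326.4], [0.0, 543.9, 245.0], [0.0, 0.0, 1.0]] [[0.009, -1.0, -0.0, 0.028], [-0.985, -0.009, -0.171, 0.511], [0.171, 0.002, -0.985, 1.222], [0.0, 0.0, 0.0, 1.0]]
side [[600.1, 0.0, 305.1], [0.0, 600.1, 244.0], [0.0, 0.0, 1.0]] [[0.782, -0.623, -0.012, -0.405], [-0.411, -0.502, -0.761, 0.255], [0.468, 0.6, -0.649, 1.158], [0.0, 0.0, 0.0, 1.0]]
{'clock': 0.1, 'qpos': [-1.175, 0.537, -0.004, 1.539, 0.003, 1.067, -0.071], 'qvel': [0.003, -0.002, 0.001, -0.002, -0.001, -0.0, -0.002], 'joint_efforts': [0.002, -58.456, 1.052, -25.978, 0.013, 0.005, 0.0], 'tcp_pos': [0.289, 0.581, 0.253], 'orientation': [-0.0, 0.229, 0.973, -0.001], 'ft_force': [1.325, 0.758, 0.325], 'ft_torque': [-0.036, -0.009, -0.022], 'grasp_force': 0.0, 'width': 0.997}
```

View pics/top0.png

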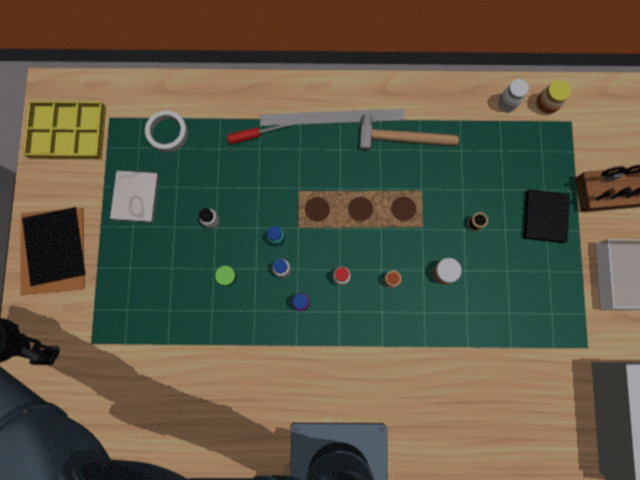

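View pics/side0.png

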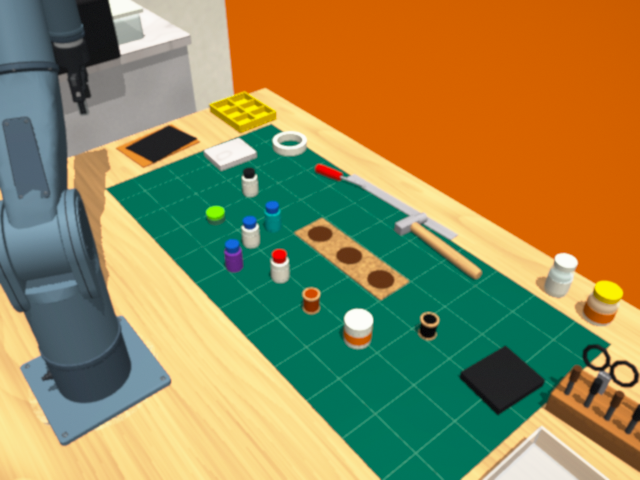

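The top view shows the slab at left (135,195) and the punching pad at right (547,216). The board marks are at (317,208), (360,208) and (403,208). The tub is at (448,270), the brown spool at (393,279) and the tin at (225,275).

There are three blue-capped candidates in the top view: (275,235) with a turquoise body, (281,267) with a white body, and (300,302) with a purple body. The white-bodied one fits, and I'll confirm it in an enlarged crop.

```bash
cat > h.py <<'E'
from plant import status, viewer, robot
import cv2,numpy as np
def ray(cal,uv,z):
    T=cal["world_to_cam"];R=T[:3,:3];o=-R.T@T[:3,3]
    d=R.T@np.linalg.inv(cal["mtx"])@[uv[0],uv[1],1]
    return o+d*(z-o[2])/d[2]
def blobs(img,lo,hi,amin,roi=None):
    m=cv2.inRange(cv2.cvtColor(img,cv2.COLOR_RGB2HSV),np.array(lo),np.array(hi))
    if roi: k=np.zeros_like(m);x0,y0,x1,y1=roi;k[y0:y1,x0:x1]=1;m=m*k
    cs,_=cv2.findContours(m,cv2.RETR_EXTERNAL,cv2.CHAIN_APPROX_NONE)
    return [(cv2.minEnclosingCircle(c),cv2.contourArea(c),cv2.boundingRect(c)) for c in cs if cv2.contourArea(c)>=amin]
E
python3 - <<'E'
from h import *
f=cv2.imread("pics/top0.png");s=cv2.imread("pics/side0.png")
a=cv2.resize(f[180:320,190:500],None,fx=2.5,fy=2.5,interpolation=cv2.INTER_CUBIC)[:300]
a=cv2.resize(f[215:315,200:330],(390,300),interpolation=cv2.INTER_CUBIC)
b=cv2.resize(s[190:290,200:330],(390,300),interpolation=cv2.INTER_CUBIC)
c=cv2.resize(f[190:290,370:500],(390,300),interpolation=cv2.INTER_CUBIC)
d=cv2.resize(s[270:370,300:430],(390,300),interpolation=cv2.INTER_CUBIC)
cv2.imwrite("pics/crop1.png",np.vstack([np.hstack([a,b]),np.hstack([c,d])]))
E
```

```text
(no output)
```

View pics/crop1.png

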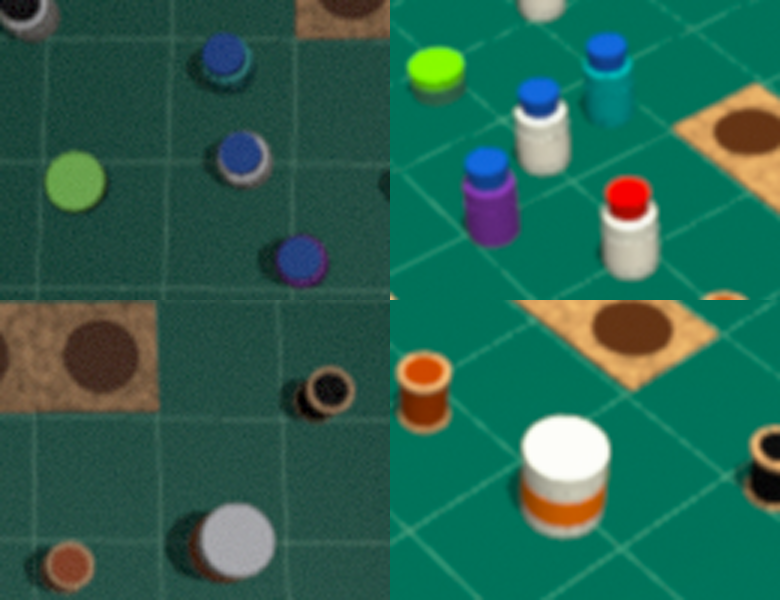

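The crop shows the middle blue cap at crop (241,155), which is (280,267) in the full top frame. It sits on a white body, while its neighbours are turquoise and purple. The orange-brown spool and the white tub with the orange band are also confirmed.

Next I'll measure positions.

```bash
python3 - <<'E'
from h import *
im={n:cv2.imread(f"pics/{n}0.png")[:,:,::-1].copy() for n in("top","side")}
im={n:cv2.cvtColor(cv2.imread(f"pics/{n}0.png"),cv2.COLOR_BGR2RGB) for n in im}
cal={n:viewer.get_calibration(n) for n in im}
hb=([105,90,60],[125,255,255])
J={"tub":(.06,([0,0,125],[180,50,255]),(430,250,470,285),(335,300,380,335)),
"tin":(.028,([40,110,80],[75,255,255]),(210,260,240,292),(200,200,230,218)),
"blue":(.072,hb,(268,254,292,278),(240,210,260,232)),
"purp":(.072,hb,(288,290,312,312),(220,235,245,256)),
"turq":(.072,hb,(264,222,286,245),(262,195,282,214)),
"red":(.072,([0,150,90],[180,255,255]),(330,262,352,286),(270,245,290,263)),
"brown":(.044,([0,110,90],[18,255,255]),(380,266,405,290),(300,285,322,300)),
"blkS":(.044,([8,60,60],[25,255,255]),(470,209,490,232),(418,310,440,324)),
"blkB":(.072,([0,0,0],[180,255,45]),(198,204,220,224),(240,166,260,182))}
for k,(z,h,rt,rs) in J.items():
    for n,r in(("top",rt),("side",rs)):
        b=sorted(blobs(im[n],*h,5,r),key=lambda b:-b[1])
        if not b: print(k,n,None);continue
        (c,rad),a,bb=b[0]; p=ray(cal[n],c,z); print(k,n,np.round(c,1),round(rad,1),a,bb,np.round(p,4))
for c in blobs(im["top"],[0,0,0],[18,255,75],150,(296,188,425,230))[:6]: print("mark",np.round(c[0][0],1),c[1],np.round(ray(cal["top"],c[0][0],.004),4))
for c in blobs(im["side"],[5,130,30],[20,255,130],100,(290,215,410,295)): print("markS",np.round(c[0][0],1),c[1],np.round(ray(cal["side"],c[0][0],.004),4))
E
```

```text
tub top [449.2 269.4] 12.2 421.5 (437, 258, 25, 24) [ 0.4541 -0.2477  0.06  ]
tub side [357.8 322.4] 15.2 603.0 (344, 309, 29, 26) [ 0.4473 -0.2548  0.06  ]
tin top [224.6 274.8] 10.6 304.5 (214, 265, 21, 21) [0.4408 0.2698 0.028 ]
tin side [214.9 212.5] 10.2 203.0 (205, 205, 20, 13) [0.439  0.2638 0.028 ]
blue top [279.7 265.3] 7.1 135.0 (273, 259, 14, 14) [0.4584 0.1377 0.072 ]
blue side [249.3 222.2] 6.4 106.5 (244, 217, 12, 12) [0.4543 0.1287 0.072 ]
purp top [299. 300.] 8.1 157.5 (292, 293, 15, 15) [0.3806 0.0927 0.072 ]
purp side [232.4 248. ] 8.7 138.0 (224, 240, 18, 14) [0.3731 0.0764 0.072 ]
turq top [274.1 232.6] 6.8 128.5 (268, 226, 13, 14) [0.5337 0.1523 0.072 ]
turq side [271.7 206.8] 6.0 92.5 (266, 202, 12, 11) [0.5301 0.1437 0.072 ]
red top [341.5 273.8] 6.3 109.0 (336, 268, 12, 13) [ 0.4403 -0.002   0.072 ]
red side [279.5 251.5] 11.5 215.0 (270, 245, 20, 18) [0.4469 0.0005 0.072 ]
brown top [392.5 278.6] 7.5 140.0 (385, 272, 15, 15) [ 0.4337 -0.1202  0.044 ]
brown side [310.8 295. ] 8.3 150.0 (303, 288, 17, 12) [ 0.4332 -0.1255  0.044 ]
blkS top [479.5 219.5] 7.9 175.0 (472, 212, 16, 16) [ 0.5749 -0.3259  0.044 ]
blkS side [429.1 319.5] 9.2 160.0 (420, 312, 19, 12) [ 0.5734 -0.3288  0.044 ]
blkB top [205.4 214.8] 7.0 122.0 (199, 208, 14, 14) [0.5738 0.3112 0.072 ]
blkB side [248.7 172.7] 5.0 61.5 (244, 169, 10, 9) [0.5711 0.3009 0.072 ]
mark [359.9 208.5] 394.0 [ 0.6086 -0.0479  0.004 ]
mark [316.8 208.6] 396.5 [0.6072 0.057  0.004 ]
mark [403.1 208.3] 393.5 [ 0.6101 -0.1529  0.004 ]
markS [380.4 278.5] 321.0 [ 0.6119 -0.1534  0.004 ]
markS [348.5 256. ] 277.0 [ 0.6072 -0.051   0.004 ]
markS [319.5 233.5] 240.5 [0.6076 0.0561 0.004 ]
```

```bash
python3 -m crank '-.516 -.667 0 0 0 -26.5 .085; -.516 -.667 0 0 0 -26.5 .085; -.516 -.667 0 0 0 -26.5 .085; -.516 -.667 0 0 0 -26.5 .085; -.516 -.667 0 0 0 -26.5 .085; -.516 -.667 0 0 0 -26.5 .085; -.516 -.667 0 0 0 -26.5 .085; -.516 -.667 0 0 0 -26.5 .085' 40
cat >> h.py <<'E'
def go(x,y,z):
    s=status.sense();w,a,b,c=s["orientation"]
    from scipy.spatial.transform import Rotation as Rn
    R=Rn.from_quat([a,b,c,w]).as_matrix()
    yaw=np.degrees(np.arctan2(R[1,1],R[0,1]))
    print("t",round(s["clock"],2),"tcp",np.round(s["tcp_pos"],4),"shift",np.round(R.T@(np.array([x,y,z])-s["tcp_pos"]),4),"yaw",round(yaw,1),"tilt",np.round(R[:2,2],3),"q7",round(s["qpos"][6],2),"F",np.round(s["ft_force"],1),"w",round(s["width"],3),"g",round(s["grasp_force"],1))
E
python3 -c "
from h import *;go(.454,-.248,.15)"
```

```text
clock: 0.9
tcp_pos: [0.3677, 0.1875, 0.2533]
orientation: [0.0, -0.0, 1.0, 0.0]
ft_force: [0.9, 0.1, 0.1]
width: 0.991
grasp_force: 0.0
t 0.9 tcp [0.3677 0.1875 0.2533] shift [-0.0859 -0.4356  0.1032] yaw 90.1 tilt [0. 0.] q7 1.0 F [0.9 0.1 0.1] w 0.991 g 0.0
```

```bash
python3 -m crank '-.086 -.436 .05 0 0 0 .085; -.086 -.436 .05 0 0 0 .085; -.086 -.436 .05 0 0 0 .085; -.086 -.436 .05 0 0 0 .085; -.086 -.436 .05 0 0 0 .085; -.086 -.436 .05 0 0 0 .085; -.086 -.436 .05 0 0 0 .085; -.086 -.436 .05 0 0 0 .085' >/dev/null
python3 -c "
from h import *;go(.454,-.248,.2)
"
```

```text
t 1.7 tcp [ 0.4449 -0.2022  0.2083] shift [-0.009  -0.0458  0.0083] yaw 90.1 tilt [-0.  0.] q7 2.05 F [1.  0.1 0.9] w 0.997 g 0.0
```

```bash
python3 -m crank '-.009 -.046 .008 0 0 0 .085; -.009 -.046 .008 0 0 0 .085; -.009 -.046 .008 0 0 0 .085' >/dev/null
python3 -c "
from h import *
f=viewer.grab_frame('wrist');c=viewer.get_calibration('wrist');cv2.imwrite('pics/w1.png',f[:,:,::-1])
for b in blobs(f,[0,0,125],[180,50,255],200): print(b[0],b[1],ray(c,b[0][0],.06))
go(.454,-.248,.035)
"
```

```text
((314.4552307128906, 228.9626922607422), 41.336360931396484) 5093.5 [ 0.45328137 -0.24708341  0.06      ]
((624.0238037109375, 204.5), 32.19538497924805) 1186.0 [ 0.43618461 -0.03995453  0.06      ]
t 2.05 tcp [ 0.4536 -0.2458  0.2001] shift [-0.0006 -0.0023  0.1651] yaw 90.0 tilt [-0.001  0.001] q7 2.14 F [-0.1  0.1 -0.1] w 0.994 g 0.0
```

View pics/w1.png

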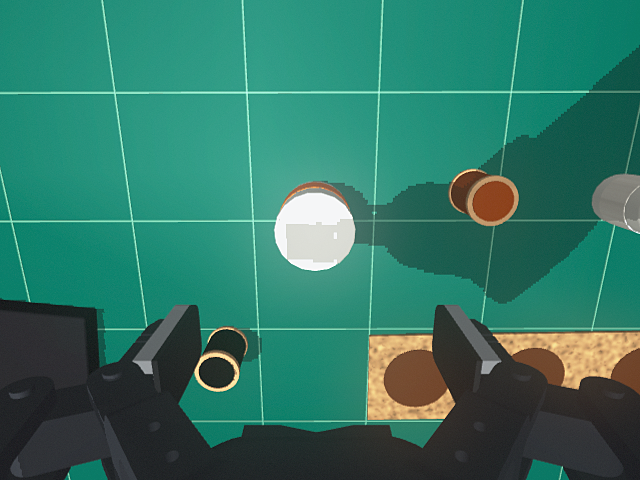

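The wrist view shows the tub lid at (314,229), which works out to (0.453,-0.247). That agrees with the top view to within 1 mm. Now I'll descend and grip.

```bash
python3 -m crank '0 -.0015 .165 0 0 0 .085; 0 -.0015 .165 0 0 0 .085; 0 -.0015 .165 0 0 0 .085; 0 -.0015 .165 0 0 0 .085; 0 -.0015 .165 0 0 0 .05; 0 -.0015 .165 0 0 0 .05; 0 -.0015 .165 0 0 0 .05; 0 -.0015 .165 0 0 0 .05' 40 >/dev/null
python3 -c "
from h import *;go(.607,.057,.14)"
```

```text
t 2.85 tcp [ 0.4557 -0.2483  0.0378] shift [-0.152   0.305  -0.1021] yaw 90.1 tilt [ 0.004 -0.001] q7 2.26 F [0.3 0.5 8.5] w 0.649 g 43.0
```

```bash
python3 -m crank '0 0 0 0 0 0 .045; 0 0 -.04 0 0 0 .045; 0 0 -.08 0 0 0 .045; -.05 .1 -.1 0 0 0 .045; -.075 .15 -.1 0 0 0 .045; -.1 .2 -.1 0 0 0 .045; -.125 .25 -.1 0 0 0 .045; -.15 .3 -.1 0 0 0 .045' >/dev/null
python3 -c "
from h import *;go(.609,.057,.042)"
```

```text
t 3.65 tcp [ 0.5661 -0.023   0.1355] shift [-0.0428  0.0799  0.0936] yaw 90.0 tilt [0.002 0.   ] q7 1.74 F [ 1.3 -0.  -1.4] w 0.645 g 44.2
```

```bash
python3 -m crank '-.043 .08 0 0 0 0 .045; -.043 .08 .0 0 0 0 .045; -.043 .08 .04 0 0 0 .045; -.043 .08 .06 0 0 0 .045; -.043 .08 .06 0 0 0 .045; -.043 .08 .06 0 0 0 .045' >/dev/null
python3 -c "
from h import *;go(.609,.057,.042)
f=viewer.grab_frame('top');c=viewer.get_calibration('top');cv2.imwrite('pics/t2.png',f[180:300,250:450,::-1])
f=viewer.grab_frame('wrist');c=viewer.get_calibration('wrist');cv2.imwrite('pics/w2.png',f[:,:,::-1])
for b in blobs(f,[0,0,125],[180,50,255],200): print(b[0],b[1],ray(c,b[0][0],.09))
for b in blobs(f,[0,60,30],[20,255,130],200): print(b[0],b[1],ray(c,b[0][0],.004))
"
```

```text
t 4.25 tcp [0.6084 0.0546 0.0751] shift [-0.0005  0.0024  0.0331] yaw 90.0 tilt [ 0.001 -0.   ] q7 1.64 F [ 0.6 -0.4 -1.7] w 0.649 g 44.1
((316.5184326171875, 358.06591796875), 98.14582061767578) 25272.5 [0.60856262 0.05468221 0.09      ]
((315.0, 256.5), 51.061336517333984) 294.5 [0.57538419 0.05423589 0.09      ]
((114.20162200927734, 261.6598815917969), 63.10932159423828) 10414.0 [ 0.60841526 -0.04969115  0.004     ]
((341.5, 254.5), 66.5019760131836) 2965.0 [0.60446246 0.06750482 0.004     ]
```

View pics/w2.png

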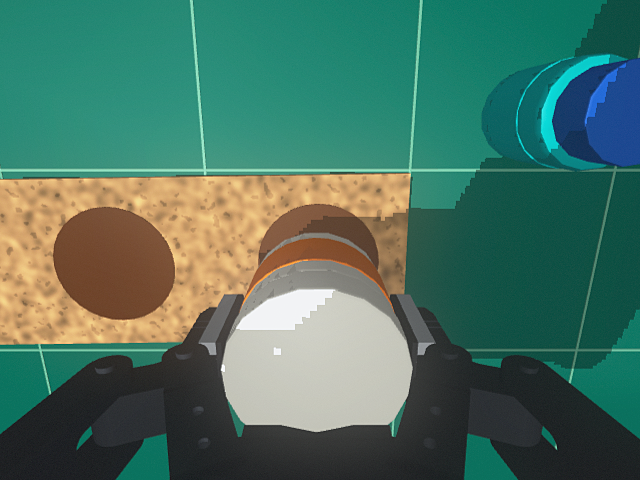

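The wrist view shows the tub held upright at (317,355) above the end mark at (320,240), with the middle mark at (114,262) → y=-0.050. Lowering now.

```bash
python3 -m crank '0 .0015 .02 0 0 0 .045; 0 .0015 .032 0 0 0 .045; 0 .0015 .0325 0 0 0 .045; 0 .0015 .0325 0 0 0 .045; 0 .0015 .0325 0 0 0 .045' 
python3 -c "
from h import *;go(.434,-.121,.14)"
```

```text
clock: 4.85
tcp_pos: [0.6083, 0.0563, 0.0421]
orientation: [0.0, -0.0, 1.0, -0.0]
ft_force: [-0.3, -0.5, -2.2]
width: 0.648
grasp_force: 44.1
t 4.85 tcp [0.6083 0.0563 0.0421] shift [ 0.1743 -0.1772 -0.098 ] yaw 90.0 tilt [ 0. -0.] q7 1.65 F [-0.3 -0.5 -2.2] w 0.648 g 44.1
```

```bash
python3 -m crank '0 0 .001 0 0 0 .045; 0 0 .0015 0 0 0 .045; 0 0 .0015 0 0 0 .045' 
python3 -c "
from h import *;go(.434,-.121,.14)"
```

```text
clock: 5.15
tcp_pos: [0.6085, 0.0564, 0.0413]
orientation: [0.0, -0.0, 1.0, 0.0]
ft_force: [-2.9, 1.3, 9.0]
width: 0.645
grasp_force: 45.2
t 5.15 tcp [0.6085 0.0564 0.0413] shift [ 0.1745 -0.1772 -0.0988] yaw 90.0 tilt [0.001 0.   ] q7 1.65 F [-2.9  1.3  9. ] w 0.645 g 45.2
```

Contact is confirmed, since the force went from -2 N to +9 N. I'll release, rise, and head towards the spool.

```bash
python3 -m crank '0 0 0 0 0 0 .085; 0 0 0 0 0 0 .085; 0 0 0 0 0 0 .085; 0 0 -.03 0 0 0 .085; 0 0 -.075 0 0 0 .085; 0 0 -.12 0 0 0 .085; .04 -.04 -.15 0 0 0 .085; .07 -.075 -.15 0 0 0 .085' >/dev/null
python3 -c "
from h import *;go(.434,-.121,.15)"
```

```text
t 5.95 tcp [ 0.546  -0.0113  0.1922] shift [ 0.1128 -0.1093  0.0413] yaw 90.2 tilt [0.007 0.001] q7 1.7 F [ 1.1 -1.2  1. ] w 0.994 g 0.0
```

```bash
python3 -m crank '.112 -.109 .04 0 0 0 .085; .112 -.109 .04 0 0 0 .085; .112 -.109 .04 0 0 0 .085; .112 -.109 .04 0 0 0 .085; .112 -.109 .04 0 0 0 .085; .112 -.109 .04 0 0 0 .085' >/dev/null
python3 -c "
from h import *;go(.434,-.121,.032)
f=viewer.grab_frame('wrist');c=viewer.get_calibration('wrist')
for b in blobs(f,[0,110,90],[18,255,255],300): print(b,ray(c,b[0][0],.044))
"
```

```text
t 6.55 tcp [ 0.4335 -0.1204  0.1495] shift [-0.0003 -0.0006  0.1175] yaw 90.1 tilt [0.002 0.   ] q7 1.95 F [0.9 1.2 0.7] w 0.996 g 0.0
(((334.7084655761719, 402.1258239746094), 119.32624816894531), 8617.5, (216, 386, 239, 62)) [ 0.54627047 -0.10732451  0.044     ]
(((526.5, 270.5), 36.2837028503418), 3321.5, (491, 240, 72, 63)) [0.4503769  0.00802128 0.044     ]
(((312.5, 241.5), 34.82107162475586), 2778.5, (284, 209, 59, 68)) [ 0.4322922  -0.12241667  0.044     ]
```

```bash
python3 -m crank '0 0 .117 0 0 0 .085; 0 0 .117 0 0 0 .085; 0 0 .117 0 0 0 .085; 0 0 .117 0 0 0 .03; 0 0 .117 0 0 0 .03; 0 0 .117 0 0 0 .03; 0 0 .117 0 0 0 .03; 0 0 .117 0 0 0 .03' 25 >/dev/null
python3 -c "
from h import *;go(.6085,-.049,.1)"
```

```text
t 7.4 tcp [ 0.4337 -0.1211  0.0335] shift [-0.1751  0.0718 -0.0659] yaw 90.1 tilt [ 0.004 -0.   ] q7 2.08 F [0.4 1.  7.5] w 0.414 g 24.8
```

```bash
python3 -m crank '0 0 0 0 0 0 .03; 0 0 -.045 0 0 0 .03; 0 0 -.07 0 0 0 .03; -.04 .016 -.07 0 0 0 .03; -.08 .033 -.07 0 0 0 .03; -.12 .05 -.07 0 0 0 .03; -.16 .066 -.07 0 0 0 .03; -.175 .072 -.07 0 0 0 .03' >/dev/null
python3 -m crank '0 0 0 0 0 0 .03; 0 0 0 0 0 0 .03; 0 0 0 0 0 0 .03' >/dev/null
python3 -c "
from h import *;go(.6085,-.049,.038)
f=viewer.grab_frame('top');c=viewer.get_calibration('top');cv2.imwrite('pics/t3.png',cv2.resize(f[170:270,270:450,::-1],None,fx=4,fy=4))
f=viewer.grab_frame('wrist');cv2.imwrite('pics/w3.png',f[:,:,::-1])
for b in blobs(f,[0,60,30],[20,255,255],200): print(b)
"
```

```text
t 8.5 tcp [ 0.6056 -0.05    0.1023] shift [-0.0029  0.001   0.0643] yaw 90.0 tilt [-0.001 -0.   ] q7 1.83 F [-0.2  0.3 -0.4] w 0.413 g 25.4
(((317.3420104980469, 201.25682067871094), 273.0220642089844), 74617.5, (45, 174, 545, 236))
```

View pics/w3.png

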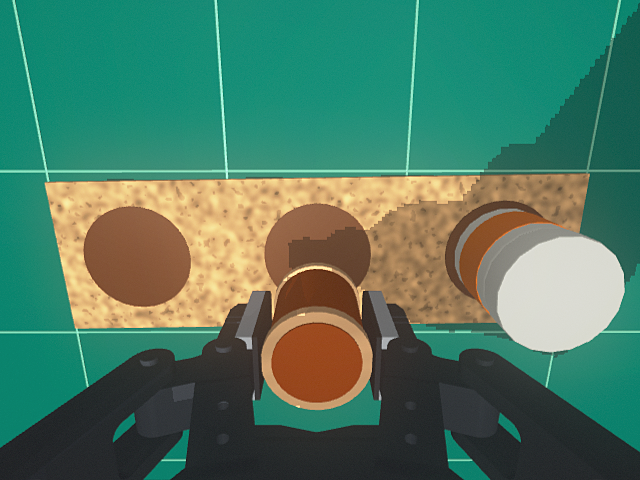

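The spool is gripped upright, with its top at (317,361) and the middle mark at (317,255). The tub stands on the end mark, with its lid centred at about (561,293). Checking these numerically:

```bash
python3 -c "
from h import *
c=viewer.get_calibration('wrist')
for n,u,z in(('lid',(561,293),.064),('m-',(137,256),.004),('m0',(317.5,255),.004),('spool',(317,361),.1128)): print(n,np.round(ray(c,u,z),4))
"
```

```text
lid [0.607  0.0567 0.064 ]
m- [ 0.6106 -0.1547  0.004 ]
m0 [ 0.61   -0.0493  0.004 ]
spool [ 0.6085 -0.0497  0.1128]
```

```bash
python3 -m crank '-.001 0 .04 0 0 0 .03; -.001 0 .064 0 0 0 .03; -.001 0 .0655 0 0 0 .03; -.001 0 .0655 0 0 0 .03; -.001 0 .0655 0 0 0 .03' 

```

```text
clock: 9.1
tcp_pos: [0.6079, -0.0494, 0.0371]
orientation: [0.0, -0.0, 1.0, -0.0]
ft_force: [-0.5, -0.3, -0.4]
width: 0.418
grasp_force: 28.0
```

```bash
python3 -m crank '.001 0 .001 0 0 0 .03; .001 0 .002 0 0 0 .03; .001 0 .002 0 0 0 .03'

```

```text
clock: 9.4
tcp_pos: [0.607, -0.0489, 0.0347]
orientation: [0.0, -0.0, 1.0, 0.0]
ft_force: [0.1, -0.1, 0.5]
width: 0.415
grasp_force: 28.0
```

```bash
python3 -m crank '0 0 .001 0 0 0 .03; 0 0 .001 0 0 0 .03; 0 0 .001 0 0 0 .03'

```

```text
clock: 9.7
tcp_pos: [0.6072, -0.049, 0.0344]
orientation: [0.0, -0.0, 1.0, 0.0]
ft_force: [-2.2, 0.4, 7.8]
width: 0.413
grasp_force: 28.7
```

```bash
python3 -m crank '0 0 0 0 0 0 .07; 0 0 0 0 0 0 .07; 0 0 0 0 0 0 .07; 0 0 -.04 0 0 0 .07; 0 0 -.09 0 0 0 .07; 0 0 -.14 0 0 0 .08; 0 0 -.16 0 0 0 .08; 0 0 -.16 0 0 0 .08' >/dev/null
python3 -c "
from h import *;go(.457,.137,.19)"
```

```text
t 10.5 tcp [ 0.6093 -0.0493  0.1974] shift [0.1522 0.1864 0.0063] yaw 90.0 tilt [0.007 0.   ] q7 1.79 F [ 0.1  0.  -0.6] w 0.938 g 0.0
```

```bash
python3 -m crank '.152 .186 .006 0 0 0 .08; .152 .186 .006 0 0 0 .08; .152 .186 .006 0 0 0 .08; .152 .186 .006 0 0 0 .08; .152 .186 .006 0 0 0 .08; .152 .186 .006 0 0 0 .08; .152 .186 .006 0 0 0 .08; .152 .186 .006 0 0 0 .08' >/dev/null
python3 -c "
from h import *
f=viewer.grab_frame('wrist');c=viewer.get_calibration('wrist');cv2.imwrite('pics/w4.png',f[:,:,::-1])
for b in blobs(f,[105,90,60],[125,255,255],200): print(b,ray(c,b[0][0],.072))
go(.457,.137,.042)"
```

```text
(((338.7701416015625, 347.16351318359375), 26.164609909057617), 1867.5, (316, 321, 46, 53)) [0.53130874 0.15044948 0.072     ]
(((317.4317321777344, 243.12799072265625), 26.524446487426758), 2024.5, (293, 217, 50, 53)) [0.45773703 0.13606989 0.072     ]
(((238.65829467773438, 113.29150390625), 30.10175132751465), 2573.0, (210, 85, 58, 59)) [0.38054294 0.09138776 0.072     ]
t 11.35 tcp [0.4555 0.1356 0.1873] shift [-0.0015  0.0016  0.1453] yaw 89.9 tilt [ 0.    -0.001] q7 1.36 F [ 0.8 -0.6  0.7] w 0.939 g 0.0
```

View pics/w4.png

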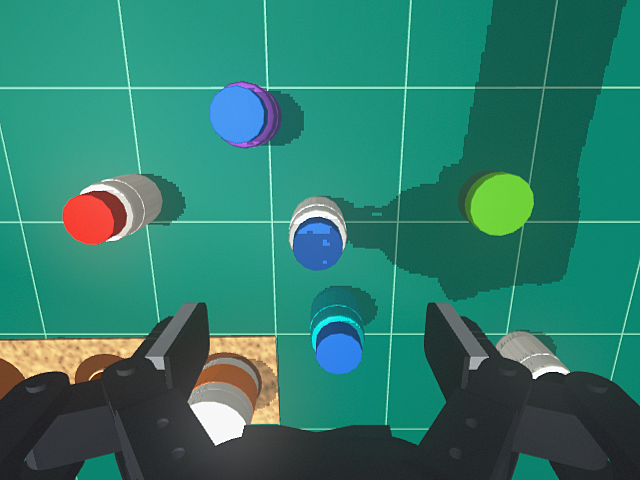

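The wrist view shows the white-bodied, blue-capped bottle at (317,243) → (0.458,0.136), clear of the turquoise one at (338,347) and the purple one at (238,113). Descending to grip.

```bash
python3 -m crank '-.002 .0005 .05 0 0 0 .08; -.002 .0005 .1 0 0 0 .08; -.002 .0005 .145 0 0 0 .08; -.002 .0005 .145 0 0 0 .08; -.002 .0005 .145 0 0 0 .034; -.002 .0005 .145 0 0 0 .034; -.002 .0005 .145 0 0 0 .034; -.002 .0005 .145 0 0 0 .034' 25 >/dev/null
python3 -c "
from h import *;go(.61,-.154,.14)"
```

```text
t 12.15 tcp [0.4589 0.1378 0.0451] shift [-0.1514 -0.2917 -0.0947] yaw 90.0 tilt [0.005 0.002] q7 1.49 F [-0.  -2.5  6.5] w 0.459 g 24.4
```

```bash
python3 -m crank '0 0 0 0 0 0 .034; 0 0 -.05 0 0 0 .034; 0 0 -.095 0 0 0 .034; -.02 -.04 -.095 0 0 0 .034; -.04 -.08 -.095 0 0 0 .034; -.06 -.12 -.095 0 0 0 .034; -.08 -.16 -.095 0 0 0 .034; -.1 -.2 -.095 0 0 0 .034' >/dev/null
python3 -c "
from h import *;go(.6085,-.154,.14)"
```

```text
t 12.95 tcp [ 0.5583 -0.064   0.1398] shift [-0.0501 -0.0901 -0.0001] yaw 90.1 tilt [0.003 0.001] q7 1.85 F [ 0.9  0.3 -1. ] w 0.459 g 26.2
```

```bash
python3 -m crank '-.025 -.045 0 0 0 0 .034; -.05 -.09 0 0 0 0 .034; -.05 -.09 0 0 0 0 .034; -.05 -.09 .03 0 0 0 .034; -.05 -.09 .06 0 0 0 .034; -.05 -.09 .06 0 0 0 .034;-.05 -.09 .06 0 0 0 .034' >/dev/null
python3 -c "
from h import *;go(.6085,-.154,.05)
f=viewer.grab_frame('wrist');c=viewer.get_calibration('wrist')
s=status.sense()['tcp_pos'][2]
for b in blobs(f,[105,90,60],[125,255,255],200): print(b,ray(c,b[0][0],.072+s-.045))
for b in blobs(f,[0,60,30],[20,255,130],1500): print(b,ray(c,b[0][0],.004))
cv2.imwrite('pics/w5.png',f[:,:,::-1])
"
```

```text
t 13.65 tcp [ 0.6073 -0.1522  0.079 ] shift [-0.0011 -0.0018  0.029 ] yaw 90.1 tilt [ 0.001 -0.   ] q7 2.0 F [ 0.7 -0.5 -1.3] w 0.461 g 26.1
(((316.88983154296875, 372.88134765625), 62.2885856628418), 10692.5, (261, 311, 113, 122)) [ 0.60342679 -0.15232642  0.10674429]
(((512.8865966796875, 261.2418518066406), 64.40631103515625), 8587.5, (453, 206, 120, 120)) [ 0.60807746 -0.04931601  0.004     ]
```

View pics/w5.png

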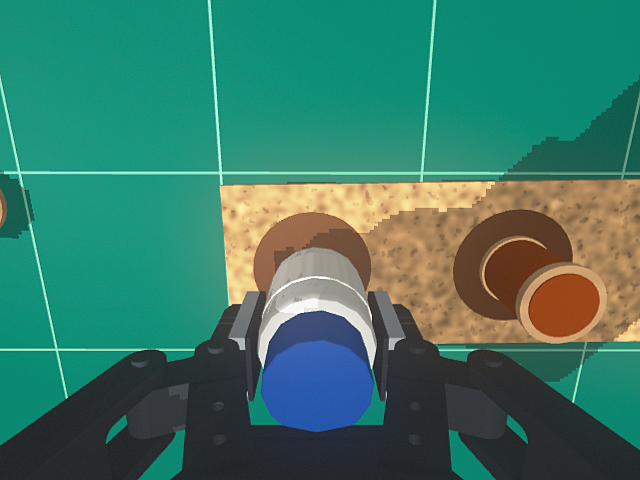

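The wrist view shows the bottle held upright at (317,375) just above its mark at (312,268). The spool stands centred on the middle mark at (513,265).

```bash
python3 -m crank '-.003 -.0015 .015 0 0 0 .034; -.003 -.0015 .027 0 0 0 .034; -.003 -.0015 .03 0 0 0 .034; -.003 -.0015 .031 0 0 0 .034;-.003 -.0015 .031 0 0 0 .034'; python3 -m crank '0 0 .001 0 0 0 .034; 0 0 .001 0 0 0 .034; 0 0 .001 0 0 0 .034'

```

```text
clock: 14.2
tcp_pos: [0.6108, -0.1542, 0.0487]
orientation: [0.001, -0.0, 1.0, 0.0]
ft_force: [-5.8, 2.7, 21.6]
width: 0.457
grasp_force: 28.5
clock: 14.5
tcp_pos: [0.6109, -0.1542, 0.0486]
orientation: [0.001, -0.0, 1.0, 0.0]
ft_force: [-9.0, 2.9, 30.8]
width: 0.459
grasp_force: 29.3
```

```bash
python3 -m crank '0 0 -.0025 0 0 0 .034; 0 0 -.0025 0 0 0 .034; 0 0 -.0025 0 0 0 .07; 0 0 -.0025 0 0 0 .07; 0 0 -.0025 0 0 0 .07; 0 0 -.05 0 0 0 .07; 0 0 -.1 0 0 0 .085; 0 0 -.14 0 0 0 .085'
python3 -c "
from h import *;go(.4408,.269,.19)"
```

```text
clock: 15.3
tcp_pos: [0.6104, -0.1543, 0.1877]
orientation: [0.0, -0.0, 1.0, -0.0]
ft_force: [0.9, -0.5, -0.2]
width: 0.998
grasp_force: 0.0
t 15.3 tcp [ 0.6104 -0.1543  0.1877] shift [ 0.1694  0.4234 -0.0027] yaw 90.0 tilt [ 0.001 -0.001] q7 1.96 F [ 0.9 -0.5 -0.2] w 0.998 g 0.0
```

```bash
python3 -m crank '.169 .423 0 0 0 0 .085; .169 .423 0 0 0 0 .085; .169 .423 0 0 0 0 .085; .169 .423 0 0 0 0 .085; .169 .423 0 0 0 0 .085; .169 .423 0 0 0 0 .085; .169 .423 0 0 0 0 .085; .169 .423 0 0 0 0 .085' >/dev/null
python3 -c "
from h import *;go(.4408,.269,.17)"
```

```text
t 16.1 tcp [0.4604 0.219  0.1855] shift [0.0195 0.05   0.0155] yaw 90.0 tilt [0. 0.] q7 1.21 F [0.6 0.7 0.2] w 0.993 g 0.0
```

```bash
python3 -m crank '.0195 .05 .016 0 0 0 .085; .0195 .05 .016 0 0 0 .085; .0195 .05 .016 0 0 0 .085; .0195 .05 .016 0 0 0 .085' >/dev/null
python3 -c "
from h import *
f=viewer.grab_frame('wrist');c=viewer.get_calibration('wrist')
for b in blobs(f,[40,150,110],[72,255,255],200): print(b,ray(c,b[0][0],.028))
go(.4408,.269,.028)
t=viewer.grab_frame('top');c=viewer.get_calibration('top');cv2.imwrite('pics/t6.png',t[:,:,::-1])
for n,h,r,z in(('blue',([105,90,60],[125,255,255]),(390,190,425,222),.076),('brown',([0,150,100],[18,255,255]),(345,190,378,222),.048),('lid',([0,0,125],[180,50,255]),(300,185,335,222),.064)):
  for b in blobs(t,*h,40,r): print(n,b[0],b[1],np.round(ray(c,b[0][0],z),4))
cv2.imwrite('pics/c6.png',cv2.resize(t[170:250,280:440,::-1],None,fx=4,fy=4))
"
```

```text
(((320.6204833984375, 226.97804260253906), 33.39393997192383), 3310.5, (288, 194, 67, 66)) [0.441739   0.26826055 0.028     ]
t 16.55 tcp [0.4428 0.2655 0.1697] shift [0.0021 0.0036 0.1417] yaw 89.9 tilt [ 0.001 -0.001] q7 1.12 F [-0.4  0.  -0. ] w 0.999 g 0.0
blue ((406.79998779296875, 201.39999389648438), 6.6484174728393555) 120.0 [ 0.6088 -0.1513  0.076 ]
brown ((361.0, 204.0), 5.385264873504639) 80.0 [ 0.6087 -0.0477  0.048 ]
lid ((315.9693908691406, 202.7653045654297), 12.032999038696289) 410.0 [0.6066 0.0578 0.064 ]
```

View pics/c6.png

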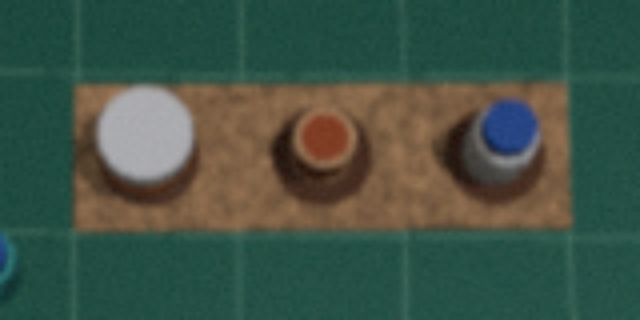

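All three stand upright on their marks, within 2 mm. The tub lid is at crop (145,135), the spool at (323,140) and the blue cap at (510,125). Next, the tin.

```bash
python3 -m crank '.001 .0027 .05 0 0 0 .085; .001 .0027 .1 0 0 0 .085; .001 .0027 .14 0 0 0 .085; .001 .0027 .14 0 0 0 .085; .001 .0027 .14 0 0 0 .04; .001 .0027 .14 0 0 0 .04; .001 .0027 .14 0 0 0 .04; .001 .0027 .14 0 0 0 .04' 25 >/dev/null
python3 -c "
from h import *;go(.607,.057,.14)"
```

```text
t 17.4 tcp [0.4426 0.2707 0.0321] shift [-0.1647 -0.2135 -0.1078] yaw 90.0 tilt [0.004 0.002] q7 1.21 F [-0.9 -0.9  8. ] w 0.526 g 24.5
```

```bash
python3 -m crank '0 0 0 0 0 0 .04; 0 0 -.04 0 0 0 .04; 0 0 -.08 0 0 0 .04; 0 0 -.115 0 0 0 .04; -.03 -.039 -.115 0 0 0 .04; -.06 -.078 -.115 0 0 0 .04; -.09 -.117 -.115 0 0 0 .04; -.12 -.156 -.115 0 0 0 .04' >/dev/null
python3 -c "
from h import *;go(.607,.057,.14)"
```

```text
t 18.2 tcp [0.5625 0.1129 0.1467] shift [-0.0444 -0.056   0.0067] yaw 90.1 tilt [0.003 0.001] q7 1.51 F [ 0.9  0.1 -1.4] w 0.523 g 26.9
```

```bash
python3 -m crank '-.022 -.028 0 0 0 0 .04; -.044 -.056 0 0 0 0 .04; -.044 -.056 .006 0 0 0 .04; -.044 -.056 .006 0 0 0 .04; -.044 -.056 .006 0 0 0 .04' >/dev/null
python3 -c "
from h import *;go(.607,.057,.098)
f=viewer.grab_frame('wrist');c=viewer.get_calibration('wrist')
s=status.sense()['tcp_pos'][2]
for b in blobs(f,[40,150,110],[72,255,255],800): print(b,ray(c,b[0][0],s-.004))
cv2.imwrite('pics/w7.png',f[:,:,::-1])
"
```

```text
t 18.7 tcp [0.6044 0.0596 0.1392] shift [-0.0026 -0.0027  0.0412] yaw 90.1 tilt [-0.     0.001] q7 1.61 F [ 0.2  0.6 -0.5] w 0.524 g 26.8
(((316.2021179199219, 323.5488586425781), 64.60386657714844), 11112.0, (253, 269, 128, 116)) [0.60169372 0.05985719 0.13516819]
```

View pics/w7.png

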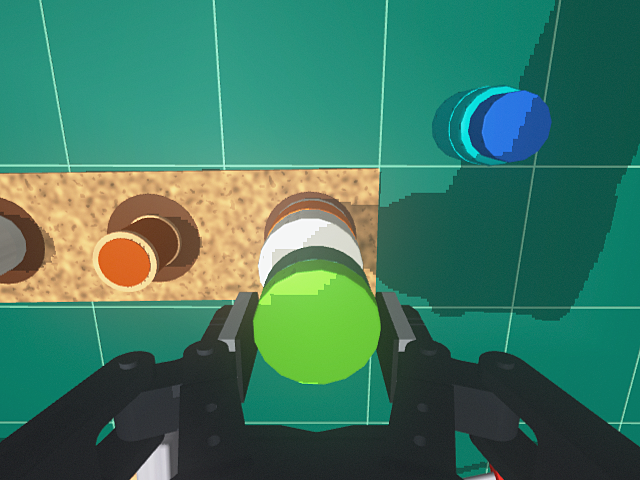

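The tin is gripped upright at (317,325), just short of the tub lid at (310,255). I'll correct by +5 mm in x and -3 mm in y, then lower to just above the lid.

```bash
python3 -m crank '-.0045 -.003 .01 0 0 0 .04; -.0045 -.003 .03 0 0 0 .04; -.0045 -.003 .038 0 0 0 .04; -.0045 -.003 .039 0 0 0 .04; -.0045 -.003 .039 0 0 0 .04'; python3 -m crank '0 0 .001 0 0 0 .04; 0 0 .0015 0 0 0 .04; 0 0 .0015 0 0 0 .04'

```

```text
clock: 19.25
tcp_pos: [0.6095, 0.0554, 0.0996]
orientation: [-0.0, -0.001, 1.0, -0.0]
ft_force: [-1.1, -0.4, -1.3]
width: 0.526
grasp_force: 26.8
clock: 19.55
tcp_pos: [0.6098, 0.0552, 0.0985]
orientation: [0.0, -0.0, 1.0, 0.0]
ft_force: [0.1, 0.7, -0.4]
width: 0.527
grasp_force: 26.8
```

```bash
python3 -m crank '0 .001 .001 0 0 0 .04; 0 .001 .002 0 0 0 .04; 0 .001 .002 0 0 0 .04'; 

```

```text
clock: 19.85
tcp_pos: [0.6096, 0.0564, 0.0962]
orientation: [0.0, -0.0, 1.0, 0.0]
ft_force: [-0.6, 0.5, 0.4]
width: 0.525
grasp_force: 26.9
```

```bash
python3 -m crank '0 0 .001 0 0 0 .04; 0 0 .001 0 0 0 .04; 0 0 .001 0 0 0 .04'; 

```

```text
clock: 20.15
tcp_pos: [0.6098, 0.0565, 0.0962]
orientation: [0.0, -0.0, 1.0, 0.0]
ft_force: [-3.4, 0.5, 9.1]
width: 0.526
grasp_force: 27.7
```

Contact at 9 N. I'll release, rise, and retreat clear of the top camera for a check.

```bash
python3 -m crank '0 0 0 0 0 0 .075; 0 0 0 0 0 0 .075; 0 0 0 0 0 0 .075; 0 0 -.04 0 0 0 .08; 0 0 -.09 0 0 0 .08; 0 0 -.12 0 0 0 .08; .08 .04 -.13 0 0 0 .08; .12 .1 -.13 0 0 0 .08' >/dev/null; python3 -m crank '.06 .15 0 0 0 0 .08; .06 .15 0 0 0 0 .08; .06 .15 0 0 0 0 .08; .06 .15 0 0 0 0 .08; .06 .15 0 0 0 0 .08; .06 .15 0 0 0 0 .08'
python3 -c "
from h import *
t=viewer.grab_frame('top');c=viewer.get_calibration('top')
J=(('blue',([105,90,60],[125,255,255]),(390,190,425,222),.076),('brown',([0,150,100],[18,255,255]),(345,190,378,222),.048),('lid',([0,0,125],[180,50,255]),(300,185,335,222),.064),('tin',([40,130,80],[75,255,255]),(295,180,340,225),.092))
for n,h,r,z in J:
  for b in blobs(t,*h,40,r): print(n,b[0],b[1],np.round(ray(c,b[0][0],z),4))
s=viewer.grab_frame('side')
cv2.imwrite('pics/c8.png',np.vstack([cv2.resize(t[170:250,280:440,::-1],(600,300)),cv2.resize(s[190:300,260:420,::-1],(600,300))]))
cv2.imwrite('pics/s8.png',s[:,:,::-1])
"
```

```text
clock: 21.55
tcp_pos: [0.4708, 0.2625, 0.2226]
orientation: [0.0, 0.0, 1.0, -0.001]
ft_force: [-0.0, -1.1, 0.3]
width: 0.932
grasp_force: 0.0
blue ((406.93182373046875, 201.48863220214844), 6.770198345184326) 121.5 [ 0.6085 -0.1516  0.076 ]
brown ((360.9347839355469, 203.8478240966797), 5.5035786628723145) 79.5 [ 0.6091 -0.0476  0.048 ]
lid ((316.6074523925781, 203.6570281982422), 11.512523651123047) 47.5 [0.6045 0.0563 0.064 ]
tin ((316.0, 199.7105255126953), 9.761981964111328) 206.5 [0.6066 0.0572 0.092 ]
```

View pics/c8.png

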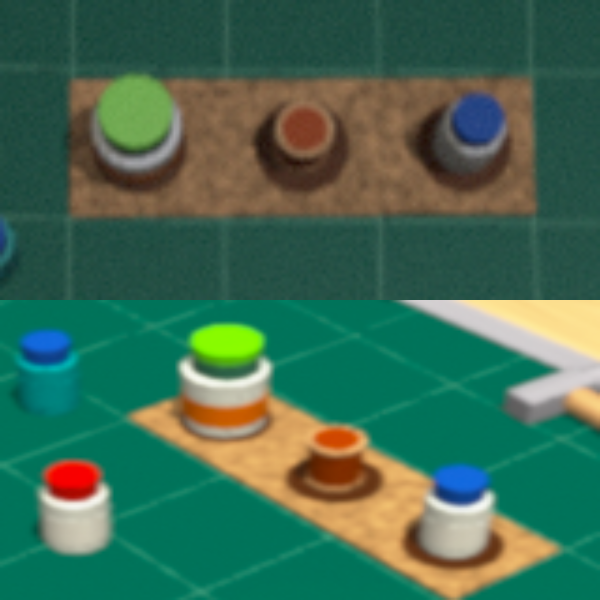

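View pics/s8.png

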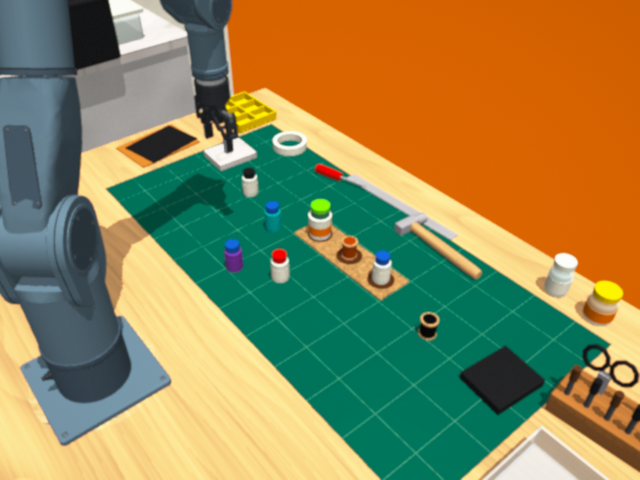

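The tin sits centred on the tub at side (320,215), offset by less than 1 mm. The spool is at (349,248), the bottle at (381,270), and the bystanders are where they were. The arm is clear, so I'm handing in.

```bash
python3 -c "
from plant import robot;print(robot.job_done())"
```

```text
the job is handed in; nothing more can be done
None
```

The gluing station is laid out and handed in at about 22 s: tub, brown spool and blue-capped bottle each measured within about 2 mm of their mark centres, the tin within about 1 mm of the tub's axis, and the bystanders unmoved in the last picture; no verdict came back.

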